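# Lay out the bench for a pipetting run

## Robot

A 6-joint arm with a two-finger parallel gripper is mounted at the origin on the work surface. World frame = base frame: x ahead of the robot, y to its left, z up, the work surface at z = 0. Lengths are in m, angles in degrees, forces in N, time in s.
With the tool pointing down it reaches from about 0.4 to 0.825 m from the base axis. Payload 7 kg.
Tool frame: the origin (TCP) lies at the very end of the fingers, on their centre line; the grasp point (between the pads) lies hold_point_z behind it (hold_point_z is the distance from the TCP to the grasp point, in m); z points along the fingers, y is the direction in which the jaws open and shut (so a half turn about z gives the same grasp; the last joint's range is limited). The gripper opens to 88 mm and grips with 3 to 60 N. Pads are 19 mm wide; open, the fingers measure 130 mm over their backs; the gripper's body (78 mm by 193 mm) begins 47 mm behind the grasp point.
Start: joints at [-57.233, 20.546, 0.682, 0, -70.136, -16.507], TCP at [0.189, -0.648, 0.227] pointing down, gripper open.
Joint ranges: [-176.03, 176.03], [-82.01, 121.73], [-58.28, 71.71], [-173.87, 95.51], [-174.79, -0.11], [-173.66, 173.66]. Speed limits (degrees/s): [136.94, 136.94, 172.46, 180, 180, 180].

## Interface

Orientations are given as [roll, pitch, yaw] about the fixed x, y, z axes, in that order (R = Rz(yaw) Ry(pitch) Rx(roll)).
In Python, from plant import get_obs, snapshot, close_job, hold_point_z gives the robot as it stands. The module is installed in compiled form; this text tells all that it offers.
- The arm moves only by the tool jog_arm, never from a script. Its argument "commands" is a list of rows, each a list of 4 numbers: the shift along the world's x, y, z in mm, then the turn about the world's z in degrees. In form: [[x, y, z, turn], ...]. A call has exactly 10 rows; each row shifts and turns the commanded pose from where the row before left it; what a row does not reach is not made up. A row lasts 1/12 s, in which the tool goes at most 41.7 mm and 7.16 degrees, less where a joint would pass 70% of its speed; a pose out of reach is approached as far as the arm can. A call is refused whole if a number of a shift passes 41.7 or a number of a turn 7.16, either way. A call with a gripper value outside its range is refused whole. "fingers" is the finger opening in mm, from 0 to 87.6, set as the call begins (left out, the last holds). The fingers move at their own pace and stop on an object; the grip force is fixed at half the most. Time passes only in rows, so rows that do not move let the fingers close, or fill a call up. It gives the time, the measured TCP pose, the force and the opening at its end, in the units of the state.
- get_obs(): the state, without advancing time (a new reading comes with each control period).
- snapshot(name): name is "scene" or "top" or "wrist"; returns a dict with "image" (420x560x3 uint8, red, green, blue), "fov_y" (degrees; the focal length in pixels is half the picture's height over the tangent of half this angle, whatever the lens; pixels are square), "cx", "cy" (the principal point, pixels), "rvec" (rotation vector, rad) and "tvec" (3), from world to camera coordinates, as OpenCV has them; the wrist camera has in their place "mount" (4x4, takes a point from camera to tool coordinates, whose origin is the TCP and whose axes are the flange's). Camera axes: x right, y down, z forward; pixel columns grow to the right and rows downward; lengths in m; the calibration is good to about 2 mm. A picture is of the moment at which its call begins: read the wrist's pose just before it. There is no depth.
- close_job(): hands the job in, once; it reports no verdict.
The state is a dict: "clock": time; "joint_pos": joint angles; "qvel": joint speeds; "tau": joint torques, N m; "tool_pos": TCP position; "orientation": TCP orientation; "force": force on the tool from outside, world axes, zero at the start; "moment": the same for the moment, N m; "opening": finger opening in m.
Only numpy, scipy, OpenCV 4.12 (cv2) and the standard library are available. Lean on these libraries where they do the work, as an engineer would, in place of code of your own. Each camera call takes 0.05 s, during which the arm holds its last target.

## Task

Set out the bench for a pipetting run around the vortex mixer and the metal cold block, whose fronts both face the robot. Put the strip-tube rack (the one topped with thin bars) squarely on top of the cold block, in its middle; lay the empty reagent trough on the bench along the front of the cold block, centred on it with a gap of about 30 mm; stand the rack of round-capped tubes midway between mixer and cold block, its long sides facing them; and stand the open steel pot behind the mixer, centred on it with a gap of about 30 mm. Everything stands upright and is let go, and the small brown bottle, the lidded jar and the brass weight stay where they are.

Things in the scene. Friction and masses are not known exactly. Their poses are not given: they have to be found in the camera images.
- mixer: Vortex mixer, fixed: white housing 110 mm deep (x), 100 wide (y), 50 high; round rubber cup on top, 75 high in all. Grey panel with black knob on its front (-x side, towards the robot). Origin: centre of underside, on the bench. x points from front to back, y left, z up. Left or right of the cold block, parallel to it, yaw under 0.15 rad, 260 mm centre to centre along their y. Both on a thin flat mat.
- block: Cold block, fixed: plain aluminium block 75 mm deep (x) by 110 mm wide (y) by 45 mm high, flat top with a pattern of small dark dots. Origin: centre of its underside, on the bench (z = 0). Axes as for the mixer: x from front to back, away from the robot; z up.
- strip_rack_center (a point): Strip-tube rack, loose: white plastic rack 56 mm (x) by 98 mm (y) by 42 mm high with eight thin grey bars of tube caps across its top (solid to 36 mm, bars above). About 100 g. The point is its centre, half-way up, 21 mm above its underside. y along its long side, z up. Starts standing on the bench.
- trough_center (a point): Reagent trough, loose: open white plastic box 45 mm (x) by 122 mm (y) by 32 mm high, walls 4 mm, one low partition inside. About 80 g. The point is its centre, half-way up, 16 mm above its underside. y along its long side, z up (open side). Starts standing on the bench.
- tube_rack_center (a point): Tube rack, loose: grey plastic rack 52 mm (x) by 108 mm (y), solid to 38 mm high, with two rows of five round white tube caps standing up to 50 mm. About 140 g. The point is its centre, 25 mm above its underside. y along its long side, z up. Starts standing on the bench.
- pot_center (a point): Pot, loose: round open steel beaker, 56 mm across, 64 mm high, wall 3 mm. About 110 g. The point is on its axis half-way up, 32 mm above its underside. z up. Starts standing on the bench.
- bottle_center (a point): Bystander, leave alone: small brown glass bottle with a white cap, 36 mm across, 62 mm high, loose, between and in front of mixer and cold block. The point is its centre, half-way up.
- jar_center (a point): Bystander, leave alone: white jar with a black lid, 48 mm across, 55 mm high, loose, between and behind mixer and cold block. The point is its centre, half-way up.
- weight_center (a point): Bystander, leave alone: brass cylinder weight, 32 mm across, 35 mm high, loose, at the left side. The point is its centre, half-way up.
There are look-alikes about, which are no part of the job. Leave any red look-alike of the part that bears pot_center alone.

How it is judged:
By the outcome, as a careful person would: the job done as asked, in the order asked, and still so for the second after the job is handed in, with the robot touching nothing.
It also fails if it takes over 106 s, if anything falls off the work surface, if the arm or the gripper's body presses on something with over 40 N, if the wrist force passes 120 N, or if a joint passes its speed limit or range.

## Working session

There is one attempt and no reset: what is moved stays moved. The work goes in short steps, Python scripts to look and compute and a tool call to move; the robot and the scene stay as the last step left them, time stands still between calls to the robot, and variables do not carry over. Pictures are saved under pics/ and viewed, and the job is handed in when it is done.

Besides the shell and the picture viewer there is one more tool, called as name([rows], argument=value, ...), one row to a line, values as JSON. jog_arm: Moves the arm, as the interface text tells. Its arguments: {"type":"object","properties":{"commands":{"type":"array","items":{"type":"array","items":{"type":"number"}}},"fingers":{"type":"number"}},"required":["commands"]}

```bash
mkdir -p pics; cat > h.py <<'E'
import numpy as np, cv2
from plant import get_obs, snapshot, hold_point_z
E
python3 - <<'E'
from h import *
import pickle
print(hold_point_z)
o=get_obs();print(o)
for n in ["scene","top","wrist"]:
    s=snapshot(n);cv2.imwrite(f"pics/{n}0.png",s["image"][...,::-1]);pickle.dump(s,open(f"pics/{n}0.pkl","wb"))
    print({k:v for k,v in s.items() if k!="image"})
E
```

```text
0.0188
{'clock': 0.0, 'joint_pos': array([-5.72313387e+01,  2.05905504e+01,  6.32733177e-01, -2.23961722e-02,
       -7.01343977e+01, -1.65061315e+01]), 'qvel': array([-0.03991372, -0.00736138, -0.01202969, -0.08247801,  0.05042354,
       -0.02548516]), 'tau': array([-1.33384838e-04, -5.82720816e+01,  2.93060714e+01,  6.99717432e+00,
        6.96364456e-03, -1.15057460e-04]), 'tool_pos': array([ 0.18886426, -0.64752145,  0.2256176 ]), 'orientation': array([ 1.79905603e+02, -6.01670133e-03, -1.63745093e+02]), 'force': array([ 0.06688522,  0.58810125, -0.10398452]), 'moment': array([0.02436592, 0.00647929, 0.03120177]), 'opening': 0.0876833402679781}
{'fov_y': 52.219527642808785, 'cx': 279.87678361435604, 'cy': 215.1143260495878, 'rvec': array([ 1.32941446,  2.34794847, -0.79838644]), 'tvec': array([ 0.19047327, -0.31519847,  1.34290588])}
{'fov_y': 52.02869499907847, 'cx': 267.47976337741983, 'cy': 207.06347826352155, 'rvec': array([ 2.1888257 , -2.15622743,  0.10379031]), 'tvec': array([0.06794001, 0.49940083, 1.1363596 ])}
{'fov_y': 67.01964303211997, 'cx': 280.1923280724718, 'cy': 205.3321558960785, 'mount': array([[-2.62872493e-04, -9.57696437e-01, -2.87780239e-01,
         7.76947307e-02],
       [ 9.99999914e-01, -3.44412871e-04,  2.32714065e-04,
         7.23394855e-05],
       [-3.21984649e-04, -2.87780153e-01,  9.57696445e-01,
        -1.58391078e-01],
       [ 0.00000000e+00,  0.00000000e+00,  0.00000000e+00,
         1.00000000e+00]])}
```

View pics/scene0.png

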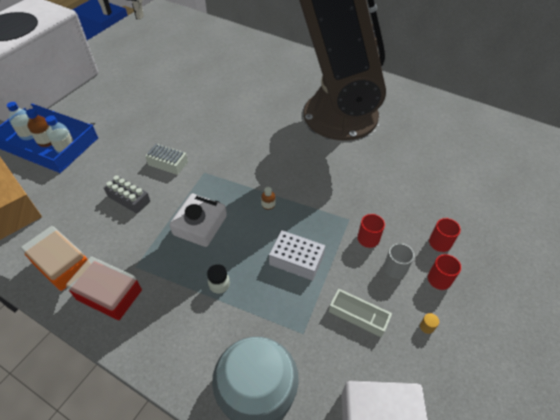

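View pics/top0.png

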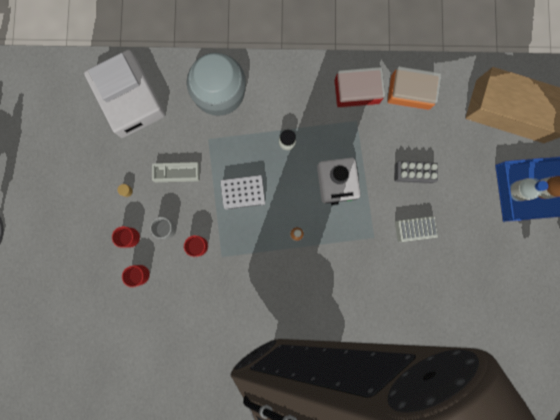

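View pics/wrist0.png

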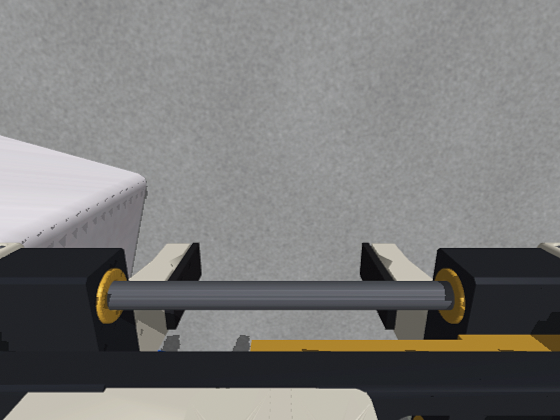

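The scene and top views show these pieces (top-view pixels): 
- mixer (340,180)
- cold block (243,192)
- trough (175,172)
- grey pot (162,228), with red look-alikes near it
- tube rack (417,172)
- strip rack (417,229)
- bottle (296,234)
- jar (288,138)
- weight (124,189)

```bash
cat >> h.py <<'E'
import pickle
def cam(s):
    f=210/np.tan(np.radians(s["fov_y"]/2))
    K=np.array([[f,0,s["cx"]],[0,f,s["cy"]],[0,0,1]])
    R=cv2.Rodrigues(s["rvec"])[0]; return K,R,s["tvec"]
def cast(s,px,z):
    K,R,t=cam(s); px=np.atleast_2d(px).astype(float)
    d=np.c_[px,np.ones(len(px))]@np.linalg.inv(K).T@R
    c=-R.T@t; k=(z-c[2])/d[:,2]
    return (c+d*k[:,None])
def proj(s,P):
    K,R,t=cam(s); q=(np.atleast_2d(P)@R.T+t)@K.T; return q[:,:2]/q[:,2:]
E
python3 - <<'E'
from h import *
s=pickle.load(open("pics/top0.pkl","rb"));im=s["image"][...,::-1]
a=im[125:285,110:270];b=im[125:285,270:450]
for n,c in (("a",a),("b",b)):
    cv2.imwrite(f"pics/c{n}.png",cv2.resize(c,None,fx=3.7 if n=="a" else 4,fy=3.7 if n=="a" else 4,interpolation=cv2.INTER_CUBIC)[:600,:800])
K,R,t=cam(s);print(-R.T@t)
E
```

```text
[0.38786207 0.07472737 1.17868954]
```

View pics/ca.png

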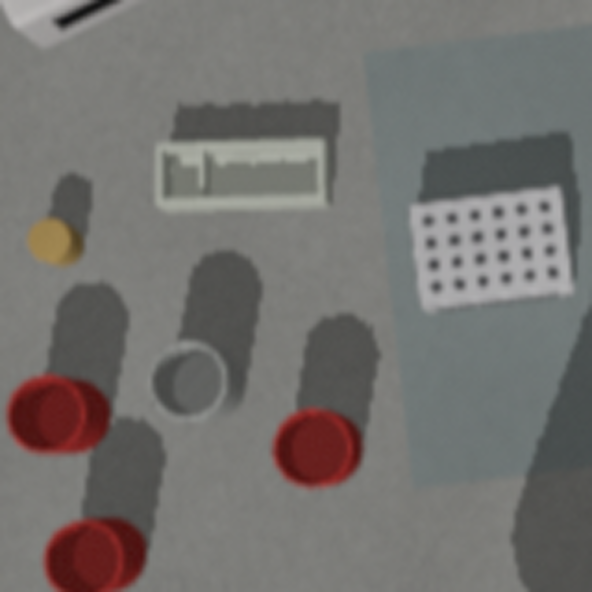

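View pics/cb.png

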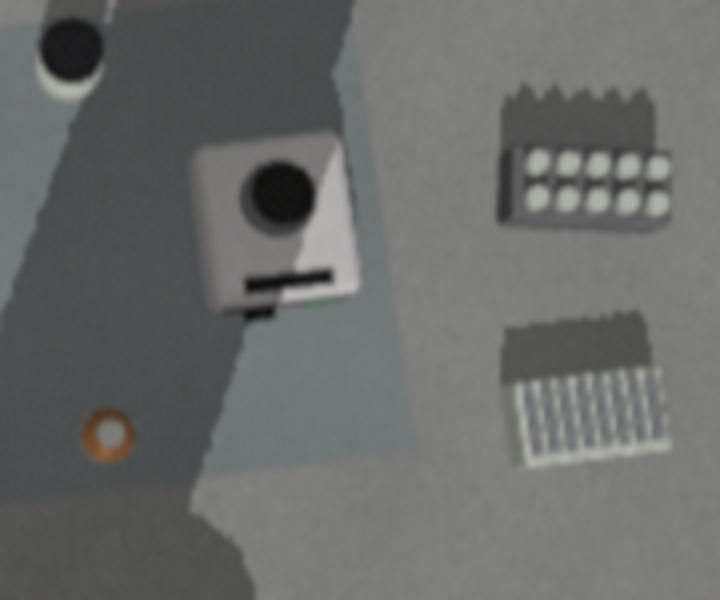

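```bash
cat > m.py <<'E'
from h import *
s=pickle.load(open("pics/top0.pkl","rb"));im=s["image"];S=4
big=cv2.resize(im,None,fx=S,fy=S,interpolation=cv2.INTER_CUBIC)
hsv=cv2.cvtColor(big,cv2.COLOR_RGB2HSV).astype(int);g=cv2.cvtColor(big,cv2.COLOR_RGB2GRAY).astype(int)
dbg=big[...,::-1].copy()
def comp(mask,box,close=0):
    x0,y0,x1,y1=[v*S for v in box];m=np.zeros(mask.shape,np.uint8);m[y0:y1,x0:x1]=mask[y0:y1,x0:x1]*255
    if close: m=cv2.morphologyEx(m,cv2.MORPH_CLOSE,np.ones((close,close)))
    c,_=cv2.findContours(m,cv2.RETR_EXTERNAL,cv2.CHAIN_APPROX_NONE)
    c=max(c,key=cv2.contourArea);cv2.drawContours(dbg,[c],-1,(0,255,0),1)
    return (c[:,0,:]+.5)/S-.5
def rect(n,mask,box,z,close=0):
    P=cast(s,comp(mask,box,close),z)[:,:2]
    (c,wh,a)=cv2.minAreaRect((P*1000).astype(np.float32))
    b=cv2.boxPoints((c,wh,a)); e=max([b[1]-b[0],b[2]-b[1]],key=np.linalg.norm)
    yaw=np.degrees(np.arctan2(-e[0],e[1])); yaw=(yaw+90)%180-90
    print(n,np.round(c,1),np.round(wh,1),"yaw of long side from y: %.1f"%yaw);return P
def circ(n,mask,box,z,close=0):
    P=cast(s,comp(mask,box,close),z)[:,:2]*1000
    c,r=cv2.minEnclosingCircle(P.astype(np.float32));m=cv2.fitEllipse(P.astype(np.float32))
    print(n,np.round(c,1),"d%.1f"%(2*r),"ell",np.round(m[0],1),np.round(m[1],1))
rect("block",(g>150),(215,168,272,213),.045,9)
rect("trough",(g>150),(145,158,205,185),.032,9)
rect("strip",(g>150),(392,212,442,245),.042,13)
rect("stripbody",(g>150),(392,212,442,245),.036,13)
sat=hsv[...,1]
rect("mixer",(g>128)&(sat<35),(312,150,366,206),.050,31)
circ("cup",(g<45),(325,160,352,186),.075)
circ("pot",(g>135),(148,215,176,243),.064,15)
rect("caps",(g>150),(392,155,442,188),.050,25)
cv2.imwrite("pics/dbg.png",cv2.resize(dbg[540:1140,440:1800],(800,353)))
cv2.imwrite("pics/dbg1.png",dbg[580:1040,540:1100]);cv2.imwrite("pics/dbg2.png",dbg[560:1040,1220:1800])
E
python3 m.py
```

```text
block [535.6 143.3] [ 76.4 109.3] yaw of long side from y: 7.8
trough [588.9 328. ] [ 49.4 121.4] yaw of long side from y: 2.1
strip [ 444.1 -321.9] [55.  96.1] yaw of long side from y: 8.0
stripbody [ 444.4 -324. ] [55.3 96.6] yaw of long side from y: 8.0
mixer [ 564.5 -154.6] [ 48.2 113.6] yaw of long side from y: 72.0
cup [ 585.1 -111.9] d41.7 ell [ 584.9 -111.7] [38.6 40.6]
pot [461.1 358.1] d15.6 ell [461.5 357.2] [ 3.2 15. ]
caps [ 600.  -326.2] [91.6 37.6] yaw of long side from y: -1.6
```

```bash
sleep 0
```

```text
(no output)
```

View pics/dbg1.png

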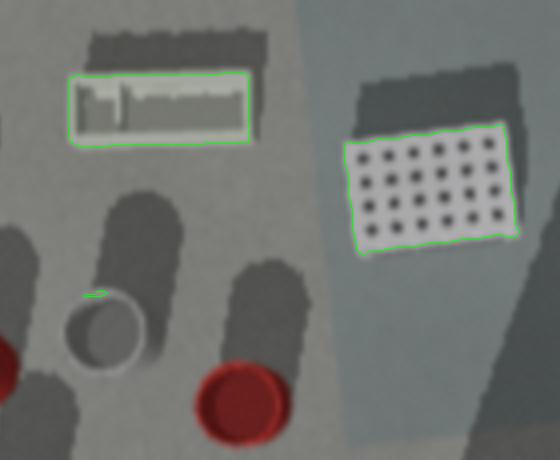

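View pics/dbg2.png

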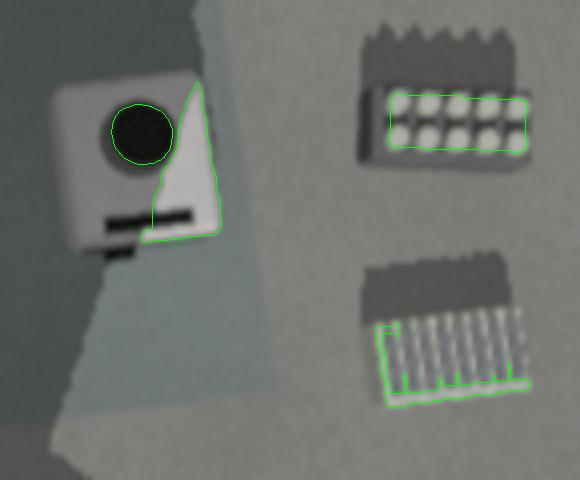

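```bash
cat > m2.py <<'E'
from m import *
print('----')
def blobs(mask,box,amin,amax):
    x0,y0,x1,y1=[v*S for v in box];m=np.zeros(mask.shape,np.uint8);m[y0:y1,x0:x1]=mask[y0:y1,x0:x1]*255
    n,_,st,c=cv2.connectedComponentsWithStats(m);k=[i for i in range(1,n) if amin<st[i,4]<amax]
    for i in k: cv2.circle(dbg,tuple(np.int32(c[i])),2,(0,0,255),-1)
    return (c[k]+.5)/S-.5
def pca(n,P):
    P=P[:,:2]*1000;c,w,a=cv2.minAreaRect(P.astype(np.float32))
    d=np.linalg.svd(P-P.mean(0))[2][0];d=d*np.sign(d[1]);print(n,len(P),P.mean(0).round(1),"rectc",np.round(c,1),np.round(w,1),"yaw %.1f"%np.degrees(np.arctan2(-d[0],d[1])))
pca("dots",cast(s,blobs(g<120,(222,177,264,209),15,200),.045))
pca("caps",cast(s,blobs(g>150,(398,157,442,184),60,900),.050))
# strip rack: shape of non-bench brightness incl. grey bars
rect("strip top",(g>128),(394,213,442,245),.042,13)
b=(hsv[...,0]>=0)&(sat<30)&(g>70)
rect("mixer",(sat<22)&(g>75),(314,152,366,206),.05,41)
# pot
x0,y0,x1,y1=[v*S for v in (145,210,180,246)]
e=cv2.HoughCircles(cv2.GaussianBlur(g[y0:y1,x0:x1].astype(np.uint8),(5,5),0),cv2.HOUGH_GRADIENT,1,100,param1=60,param2=12,minRadius=34,maxRadius=50)
print(e);cx,cy,r=e[0][0];px=np.array([[x0+cx,y0+cy],[x0+cx+r,y0+cy]]);cv2.circle(dbg,tuple(np.int32(px[0])),int(r),(255,0,0),1)
q=cast(s,(px+.5)/S-.5,.064)*1000;print("pot",q.round(1))
circ("bottle cap",(sat<60)&(g>90),(289,226,303,242),.062)
circ("jar lid",(g<45),(276,126,300,150),.055,)
circ("weight",(sat>90),(112,180,136,200),.035)
for n,z,c in (("red1",.064,(196,246)),("red2",.064,(124,237)),("red3",.064,(135,275)),("redbox",.06,(360,103)),("mat tl",0,(208,138)),("bigdome",.05,(217,110))): print(n,cast(s,[c],z)[0].round(3))
cv2.imwrite("pics/dbg1.png",dbg[580:1040,540:1100]);cv2.imwrite("pics/dbg2.png",dbg[560:1040,1220:1800])
E
python3 m2.py
```

```text
block [535.6 143.3] [ 76.4 109.3] yaw of long side from y: 7.8
trough [588.9 328. ] [ 49.4 121.4] yaw of long side from y: 2.1
strip [ 444.1 -321.9] [55.  96.1] yaw of long side from y: 8.0
stripbody [ 444.4 -324. ] [55.3 96.6] yaw of long side from y: 8.0
mixer [ 564.5 -154.6] [ 48.2 113.6] yaw of long side from y: 72.0
cup [ 585.1 -111.9] d41.7 ell [ 584.9 -111.7] [38.6 40.6]
pot [461.1 358.1] d15.6 ell [461.5 357.2] [ 3.2 15. ]
caps [ 600.  -326.2] [91.6 37.6] yaw of long side from y: -1.6
----
dots 27 [532.8 143.9] rectc [529.2 143.7] [ 71.8 108.2] yaw 10.2
caps 10 [ 600.1 -326.2] rectc [ 600. -326.] [80.  24.3] yaw -1.8
strip top [ 440.6 -320.1] [ 64.5 107.2] yaw of long side from y: 8.2
mixer [ 575.2 -114.9] [145.6 138.1] yaw of long side from y: -89.7
[[[64.5 68.5 41.4]]]
pot [[439.1 351.1  64. ]
 [439.5 324.3  64. ]]
bottle cap [428.8  -2.7] d18.7 ell [428.7  -2.7] [17.2 18. ]
jar lid [684.5  24.5] d40.9 ell [684.5  24.8] [38.9 39.8]
weight [537.8 458.9] d39.7 ell [537.6 459.2] [30.5 39.6]
red1 [0.391 0.258 0.064]
red2 [0.411 0.445 0.064]
red3 [0.314 0.412 0.064]
redbox [ 0.778 -0.168  0.06 ]
mat tl [0.692 0.245 0.   ]
bigdome [0.756 0.215 0.05 ]
```

```bash
python3 -c "
import pickle,cv2
s=pickle.load(open('pics/scene0.pkl','rb'))['image'][...,::-1]
cv2.imwrite('pics/sc_a.png',cv2.resize(s[140:320,90:340],None,fx=3.2,fy=3.2,interpolation=cv2.INTER_CUBIC))"
```

```text
(no output)
```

View pics/dbg2.png

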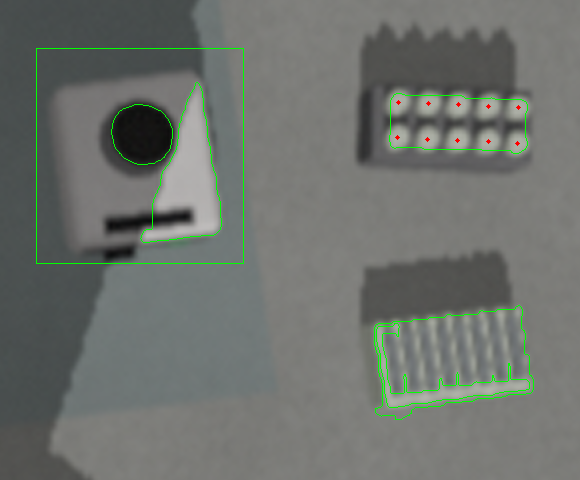

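View pics/dbg1.png

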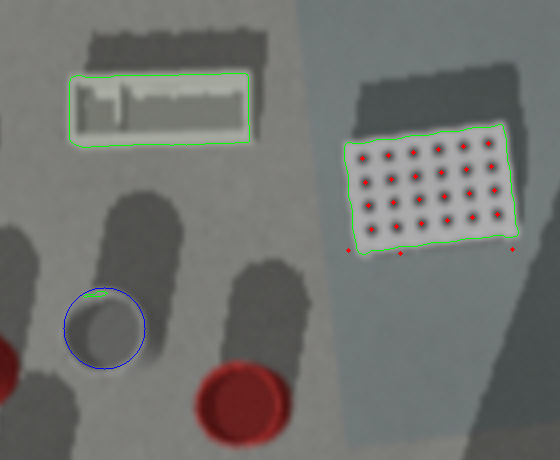

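View pics/sc_a.png

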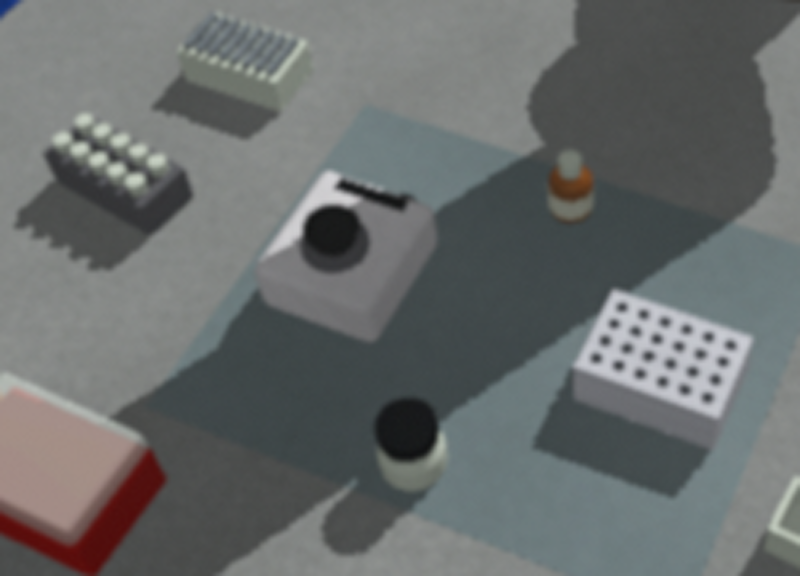

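```bash
cat > m3.py <<'E'
import io,contextlib
with contextlib.redirect_stdout(io.StringIO()):
    from m2 import *
P=cast(s,blobs(g<120,(222,177,264,205),15,200),.045)
c=P[:,:2].mean(0);P=P[np.linalg.norm(P[:,:2]-c,axis=1)<.06];pca("dots",P)
px=np.array([[192,148],[340,130],[358,290],[213,312],[204,308]])/4.+[270-.4,125-.4]
for z in (.05,0): print(z,(cast(s,px,z)*1000).round(1)[:,:2].tolist())
c4=np.array([535.6,143.3])
crop=big[145*4:215*4,305*4:375*4][...,::-1]
crop=np.clip(crop.astype(float)*1.6,0,255).astype(np.uint8)
cv2.imwrite("pics/mix.png",cv2.resize(crop,(560,560),interpolation=cv2.INTER_CUBIC))
E
python3 m3.py
```

```text
dots 24 [537.6 143.3] rectc [537.6 143.5] [48.2 84.4] yaw 7.9
0.05 [[619.4, -56.2], [633.1, -154.7], [525.9, -166.2], [509.8, -70.5], [512.4, -64.5]]
0 [[629.7, -62.0], [643.9, -164.9], [532.0, -176.8], [515.2, -76.9], [517.9, -70.7]]
```

View pics/mix.png

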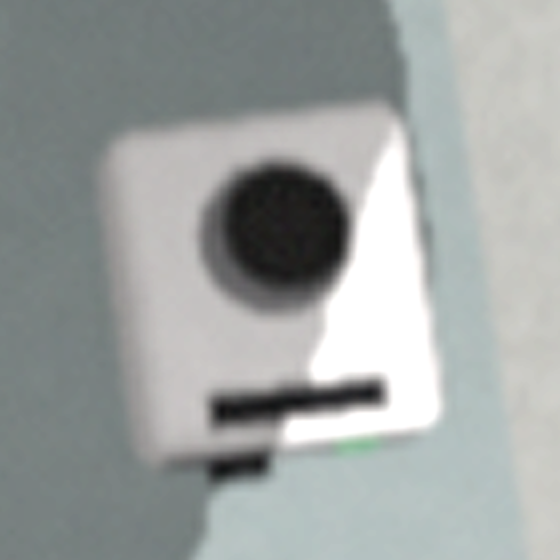

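jog_arm([
  [25, 33, 0, 2],
  [25, 33, 0, 2],
  [26, 33, 0, 2],
  [26, 33, 0, 2],
  [26, 33, 0, 2],
  [26, 32, 0, 2],
  [26, 32, 0, 2],
  [26, 32, 0, 2],
  [25, 32, 0, 2],
  [25, 32, 0, 2],
])

```text
clock: 0.98
tool_pos: [0.4451, -0.3219, 0.2266]
orientation: [-180.0, 0.0, -143.6]
force: [0.1, -1.1, -0.6]
opening: 0.0873
```

jog_arm([
  [0, 0, 0, 6.2],
  [0, 0, 0, 6.2],
  [0, 0, 0, 6.2],
  [0, 0, 0, 6.2],
  [0, 0, 0, 6.2],
  [0, 0, 0, 6.2],
  [0, 0, 0, 6.2],
  [0, 0, 0, 6.2],
  [0, 0, 0, 6.2],
  [0, 0, 0, 5.9],
])

```text
clock: 1.82
tool_pos: [0.4442, -0.3237, 0.2263]
orientation: [180.0, 0.0, -81.7]
force: [0.2, 0.4, 0.4]
opening: 0.0879
```

```bash
cat >> h.py <<'E'
from scipy.spatial.transform import Rotation as Ro
def wcam():
    """wrist snapshot expressed as world cam with rvec,tvec"""
    o=get_obs(); s=snapshot("wrist"); M=np.eye(4)
    M[:3,:3]=Ro.from_euler("xyz",o["orientation"],degrees=True).as_matrix(); M[:3,3]=o["tool_pos"]
    W=np.linalg.inv(M@s["mount"]); s["rvec"]=cv2.Rodrigues(W[:3,:3])[0].ravel(); s["tvec"]=W[:3,3]
    return s,o
def st():
    o=get_obs();print("t%.2f"%o["clock"],(o["tool_pos"]*1000).round(1),o["orientation"].round(2),"F",o["force"].round(1),"op%.1f"%(o["opening"]*1000),"q",o["joint_pos"].round(0))
E
cat > look.py <<'E'
import sys
from h import *
st();s,o=wcam();n=sys.argv[1];cv2.imwrite(f"pics/{n}.png",s["image"][...,::-1]);pickle.dump(s,open(f"pics/{n}.pkl","wb"))
E
python3 look.py w1
```

```text
t1.82 [ 444.2 -323.7  226.3] [ 1.7998e+02  2.0000e-02 -8.1730e+01] F [0.2 0.4 0.4] op87.9 q [-16.   9. -15.  -0. -66.  24.]
```

View pics/w1.png

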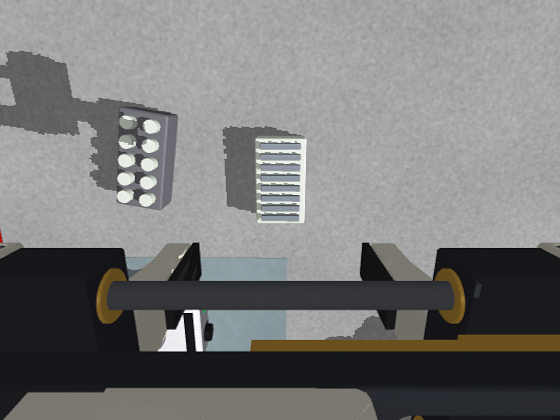

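```bash
cat > m4.py <<'E'
from h import *
s=pickle.load(open("pics/w1.pkl","rb"));im=s["image"];g=cv2.cvtColor(im,cv2.COLOR_RGB2GRAY)
def big_rect(n,mask,box,z,k=7):
    x0,y0,x1,y1=box;m=np.zeros(g.shape,np.uint8);m[y0:y1,x0:x1]=mask[y0:y1,x0:x1]*255
    m=cv2.morphologyEx(m,cv2.MORPH_CLOSE,np.ones((k,k)));m=cv2.morphologyEx(m,cv2.MORPH_OPEN,np.ones((3,3)))
    c=max(cv2.findContours(m,cv2.RETR_EXTERNAL,cv2.CHAIN_APPROX_NONE)[0],key=cv2.contourArea)[:,0].astype(float)
    P=cast(s,c,z)[:,:2]*1000;r=cv2.minAreaRect(P.astype(np.float32));print(n,np.round(r[0],1),np.round(r[1],1),round(r[2],1))
big_rect("strip",g>195,(245,125,320,235),.036)
big_rect("strip42",g>195,(245,125,320,235),.042)
hs=cv2.cvtColor(im,cv2.COLOR_RGB2HSV)
m=np.zeros(g.shape,np.uint8);b=(g>185);m[100:215,112:165]=b[100:215,112:165]*255
big_rect("caps",g>185,(112,100,166,215),.05,25)
print(cast(s,[[280,180]],.042))
print(proj(s,[.444,-.323,.042]))
E
python3 m4.py
```

```text
strip [ 443.7 -323.9] [54.4 95.2] 8.1
strip42 [ 443.9 -325.3] [53.5 93.5] 8.1
caps [ 597.6 -325.9] [92.9 41.5] 88.5
[[ 0.44507488 -0.3273983   0.042     ]]
[[280.39135095 183.9953383 ]]
```

jog_arm([
  [0, 0, -30, 0],
  [0, 0, -30, 0],
  [0, 0, -30, 0],
  [0, 0, -30, 0],
  [0, 0, -30, 0],
  [0, 0, -25, 0],
  [0, 0, -15, 0],
  [0, 0, -12, 0],
  [0, 0, -8, 0],
  [0, 0, -4, 0],
])

```text
clock: 2.7
tool_pos: [0.4438, -0.3236, 0.0114]
orientation: [179.9, 0.0, -82.1]
force: [-0.1, 0.3, 0.6]
opening: 0.0879
```

jog_arm([
  [0, 0, 0, 0],
  [0, 0, 0, 0],
  [0, 0, 0, 0],
  [0, 0, 0, 0],
  [0, 0, 0, 0],
  [0, 0, 0, 0],
  [0, 0, 0, 0],
  [0, 0, 0, 0],
  [0, 0, 0, 0],
  [0, 0, 0, 0],
], fingers=45)

```text
clock: 3.53
tool_pos: [0.4447, -0.3239, 0.0132]
orientation: [-180.0, -0.0, -82.0]
force: [-0.6, 2.2, 5.9]
opening: 0.0557
```

jog_arm([
  [0, 0, 20, 0],
  [0, 0, 36, 0],
  [0, 0, 36, 0],
  [0, 10, 30, 0],
  [5, 30, 10, 0],
  [8, 37, 0, 0],
  [8, 37, 0, 0],
  [8, 37, 0, 0],
  [8, 37, 0, 0],
  [8, 37, 0, 0],
])

```text
clock: 4.37
tool_pos: [0.4891, -0.097, 0.1446]
orientation: [-180.0, 0.0, -82.1]
force: [1.4, -0.8, -0.8]
opening: 0.0557
```

jog_arm([
  [8, 37, 0, 0],
  [8, 37, 0, 0],
  [8, 37, 0, 0],
  [8, 37, 0, 0],
  [8, 36, 0, 0],
  [8, 30, 0, 0],
  [0, 18, 0, 0],
  [0, 10, 0, 0],
  [0, 0, 0, 0],
  [0, 0, 0, 0],
])

```text
clock: 5.2
tool_pos: [0.5368, 0.1431, 0.1442]
orientation: [179.9, -0.0, -82.0]
force: [-0.1, 0.7, -1.1]
opening: 0.0556
```

```bash
python3 look.py w2
```

```text
t5.20 [536.8 143.1 144.2] [ 1.7995e+02 -2.0000e-02 -8.2000e+01] F [-0.1  0.7 -1.1] op55.6 q [ 35.  13. -21.  -0. -56. -27.]
```

View pics/w2.png

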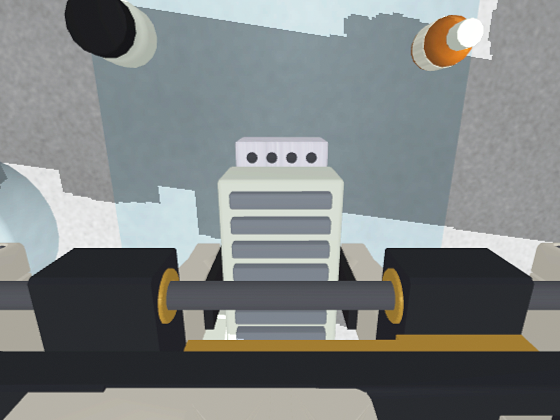

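```bash
python3 - <<'E'
from h import *
s=pickle.load(open("pics/w2.pkl","rb"))
P=cast(s,[[251.5,157.5],[272,157.5],[291.5,157.5],[311.5,157.5]],.045)*1000
print(P.round(1)); a=np.radians(7.9);ex=np.array([np.cos(a),np.sin(a)]);ey=np.array([-ex[1],ex[0]])
print(P[:,:2].mean(0)+42.2*ey)
E
```

```text
[[565.7 105.8  45. ]
 [549.2 103.5  45. ]
 [533.5 101.3  45. ]
 [517.5  99.1  45. ]]
[535.65844977 144.23815867]
```

jog_arm([
  [0, 0.5, -20, 0],
  [0, 0, -22, 0],
  [0, 0, -18, 0],
  [0, 0, -12, 0],
  [0, 0, -6, 0],
  [0, 0, -4, 0],
  [0, 0, -2, 0],
  [0, 0, -1.2, 0],
  [0, 0, 0, 0],
  [0, 0, 0, 0],
])

```text
clock: 6.08
tool_pos: [0.5377, 0.1439, 0.0601]
orientation: [-179.9, 0.0, -82.0]
force: [0.7, 0.2, -1.6]
opening: 0.056
```

```bash
python3 -c "
from h import *
st()"
```

```text
t6.08 [537.7 143.9  60.1] [-1.7994e+02  3.0000e-02 -8.2040e+01] F [ 0.7  0.2 -1.6] op56.0 q [ 35.  19. -26.   0. -45. -27.]
```

jog_arm([
  [0, 0, -1, 0],
  [0, 0, -0.6, 0],
  [0, 0, 0, 0],
  [0, 0, 0, 0],
  [0, 0, 0, 0],
  [0, 0, 0, 0],
  [0, 0, 0, 0],
  [0, 0, 0, 0],
  [0, 0, 0, 0],
  [0, 0, 0, 0],
])

```text
clock: 6.92
tool_pos: [0.5375, 0.1439, 0.0582]
orientation: [-180.0, 0.0, -82.0]
force: [-2.6, 0.6, 5.8]
opening: 0.0557
```

jog_arm([
  [0, 0, 0, 0],
  [0, 0, 0, 0],
  [0, 0, 0, 0],
  [0, 0, 0, 0],
  [0, 0, 0, 0],
  [0, 0, 0, 0],
  [0, 0, 10, 0],
  [0, 0, 25, 0],
  [0, 0, 35, 0],
  [0, 0, 25, 0],
], fingers=80)

```text
clock: 7.75
tool_pos: [0.5378, 0.1437, 0.1557]
orientation: [-179.9, -0.0, -82.0]
force: [1.9, 1.2, -0.1]
opening: 0.08
```

jog_arm([
  [5, 12, 4, 6.9],
  [5, 12, 0, 6.9],
  [5, 12, 0, 6.9],
  [5, 13, 0, 6.9],
  [5, 13, 0, 6.9],
  [6, 13, 0, 6.9],
  [6, 13, 0, 6.9],
  [6, 13, 0, 6.9],
  [6, 12, 0, 6.9],
  [6, 12, 0, 6.9],
], fingers=60)

```text
clock: 8.58
tool_pos: [0.5926, 0.2693, 0.1576]
orientation: [-180.0, -0.0, -12.7]
force: [0.8, -0.9, 0.2]
opening: 0.0604
```

jog_arm([
  [0, 0, 0, 7.1],
  [0, 0, 0, 7.1],
  [0, 0, 0, 1],
  [0, 0, 0, 0],
  [0, 0, 0, 0],
  [0, 0, 0, 0],
  [0, 0, 0, 0],
  [0, 0, 0, 0],
  [0, 0, 0, 0],
  [0, 0, 0, 0],
])

```text
clock: 9.42
tool_pos: [0.5923, 0.2687, 0.1568]
orientation: [180.0, -0.0, 2.1]
force: [-0.0, 0.0, -0.2]
opening: 0.06
```

```bash
python3 look.py w3; python3 - <<'E'
from h import *
s=snapshot("top");cv2.imwrite("pics/top1.png",s["image"][...,::-1]);pickle.dump(s,open("pics/top1.pkl","wb"))
E
```

```text
t9.42 [592.3 268.7 156.8] [180.    -0.     2.13] F [-0.   0.  -0.2] op60.0 q [ 42.  21.  -8.   0. -61.  51.]
```

View pics/w3.png

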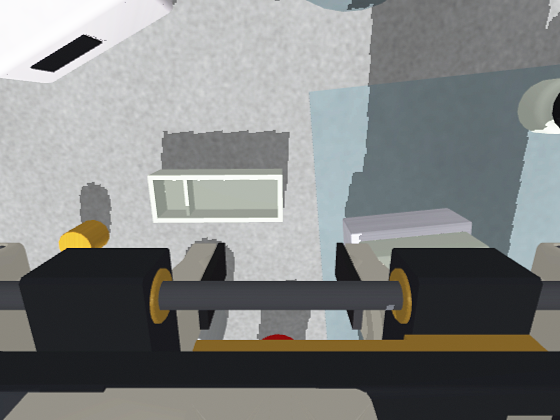

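View pics/top1.png

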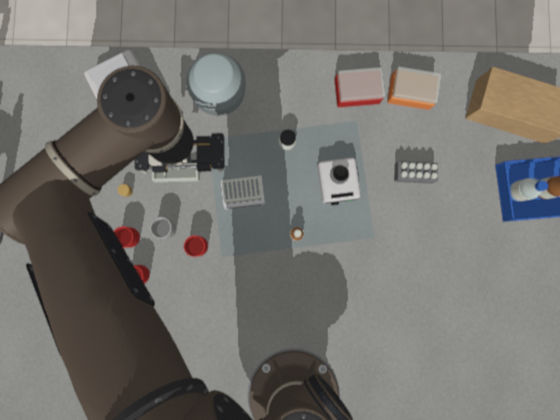

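```bash
cat > wr.py <<'E'
from h import *
def wrect(s,box,thr,z,k=7,lo=False):
    g=cv2.cvtColor(s["image"],cv2.COLOR_RGB2GRAY);x0,y0,x1,y1=box;m=np.zeros(g.shape,np.uint8);m[y0:y1,x0:x1]=(g>thr)[y0:y1,x0:x1]*255
    m=cv2.morphologyEx(m,cv2.MORPH_OPEN,np.ones((2,2)))
    c=max(cv2.findContours(m,cv2.RETR_EXTERNAL,cv2.CHAIN_APPROX_NONE)[0],key=cv2.contourArea)[:,0].astype(float)
    P=cast(s,c,z)[:,:2]*1000;r=cv2.minAreaRect(P.astype(np.float32));print("img",cv2.boundingRect(c.astype(np.float32)),np.round(r[0],1),np.round(r[1],1),round(r[2],1))
E
python3 - <<'E'
from wr import *
s=pickle.load(open("pics/w3.pkl","rb"))
for t in (220,230,238):wrect(s,(135,160,290,232),t,.032)
E
python3 -c "
import cv2;i=cv2.imread('pics/w3.png');cv2.imwrite('pics/w3c.png',cv2.resize(i[120:250,120:320],None,fx=4,fy=4))"
```

```text
img (148, 176, 136, 48) [588.3 327.6] [ 45.3 123. ] 2.1
img (149, 176, 135, 48) [588.3 327.4] [ 45.3 122.6] 2.1
img (149, 176, 135, 48) [588.5 327.4] [ 44.7 122.3] 2.6
```

View pics/w3c.png

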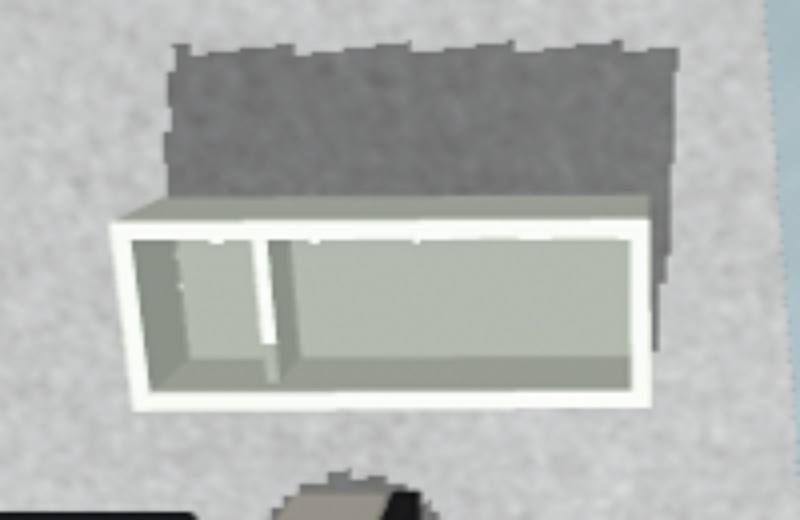

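jog_arm([
  [3.3, -0.4, -10, 0],
  [0, 0, -25, 0],
  [0, 0, -28, 0],
  [0, 0, -25, 0],
  [0, 0, -20, 0],
  [0, 0, -12, 0],
  [0, 0, -8, 0],
  [0, 0, -6, 0],
  [0, 0, -3, 0],
  [0, 0, -2, 0],
], fingers=40)

```text
clock: 10.35
tool_pos: [0.5961, 0.2686, 0.0181]
orientation: [-180.0, -0.0, 2.2]
force: [-0.5, 0.8, -0.1]
opening: 0.0399
```

```bash
python3 look.py w4
```

```text
t10.35 [596.1 268.6  18.1] [-1.7997e+02 -5.0000e-02  2.1700e+00] F [-0.5  0.8 -0.1] op39.9 q [ 41.  29. -15.   0. -45.  51.]
```

View pics/w4.png

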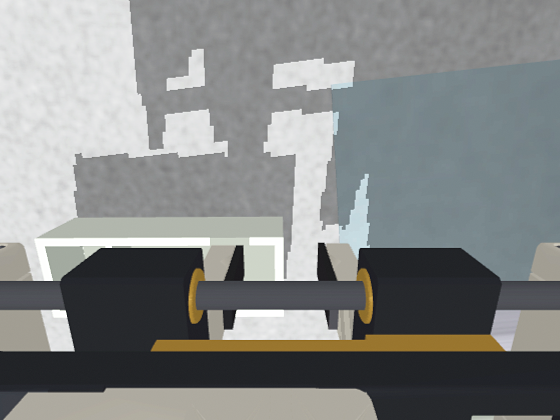

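The end wall, near (265,240), sits between the two fingers, so I'll close on it.

jog_arm([
  [0, 0, 0, 0],
  [0, 0, 0, 0],
  [0, 0, 0, 0],
  [0, 0, 0, 0],
  [0, 0, 0, 0],
  [0, 0, 0, 0],
  [0, 0, 0, 0],
  [0, 0, 0, 0],
  [0, 0, 0, 0],
  [0, 0, 0, 0],
], fingers=0)

```text
clock: 11.23
tool_pos: [0.5957, 0.2684, 0.018]
orientation: [-180.0, -0.0, 2.2]
force: [-1.0, 0.5, 3.0]
opening: 0.0037
```

jog_arm([
  [0, 0, 5, 0],
  [0, 0, 10, 0],
  [0, 0, 20, 0],
  [0, 0, 30, 0],
  [0, 0, 35, 0],
  [0, 0, 25, 0],
  [0, 0, 7, 0],
  [0, 0, 0, 0],
  [0, 0, 0, 0],
  [0, 0, 0, 0],
])

```text
clock: 12.07
tool_pos: [0.5947, 0.2677, 0.1483]
orientation: [179.9, 0.1, 2.1]
force: [-0.1, -0.1, -1.4]
opening: 0.0033
```

```bash
python3 look.py w5
```

```text
t12.07 [594.7 267.7 148.3] [1.7994e+02 1.2000e-01 2.1400e+00] F [-0.1 -0.1 -1.4] op3.3 q [ 41.  22.  -8.  -0. -60.  51.]
```

View pics/w5.png

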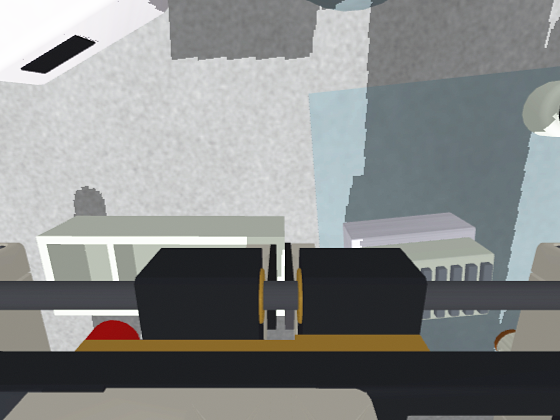

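jog_arm([
  [-10, -12, 0, 0],
  [-16, -22, 0, 0.8],
  [-16, -25, 0, 0.8],
  [-18, -27, 0, 0.8],
  [-18, -27, 0, 0.8],
  [-18, -27, 0, 0.8],
  [-16, -25, 0, 0.8],
  [-12, -18, 0, 0.9],
  [-7.8, -9, 0, 0],
  [-3, -3, 0, 0],
])

```text
clock: 12.95
tool_pos: [0.4593, 0.0718, 0.1491]
orientation: [180.0, 0.1, 7.8]
force: [-1.1, -0.5, -0.8]
opening: 0.0037
```

jog_arm([
  [0, 0, -15, 0],
  [0, 0, -25, 0],
  [0, 0, -25, 0],
  [0, 0, -20, 0],
  [0, 0, -12, 0],
  [0, 0, -6, 0],
  [0, 0, 0, 0],
  [0, 0, 0, 0],
  [0, 0, 0, 0],
  [0, 0, 0, 0],
])

```text
clock: 13.78
tool_pos: [0.4616, 0.0738, 0.0476]
orientation: [-180.0, -0.1, 7.9]
force: [-0.5, 0.0, -1.3]
opening: 0.0041
```

```bash
python3 look.py w6;python3 - <<'E'
from h import *
for n in ("top","scene"):
    s=snapshot(n);cv2.imwrite(f"pics/{n}2.png",s["image"][...,::-1]);pickle.dump(s,open(f"pics/{n}2.pkl","wb"))
    i=s["image"][...,::-1]
    if n=="scene": cv2.imwrite("pics/scene2c.png",cv2.resize(i[150:350,200:450],None,fx=3,fy=3))
E
```

```text
t13.78 [461.6  73.8  47.6] [-1.7996e+02 -9.0000e-02  7.8700e+00] F [-0.5  0.  -1.3] op4.1 q [ 33.  13. -38.   0. -39.  65.]
```

View pics/w6.png

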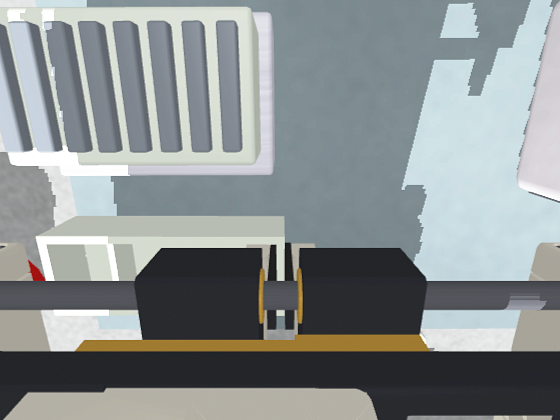

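View pics/scene2c.png

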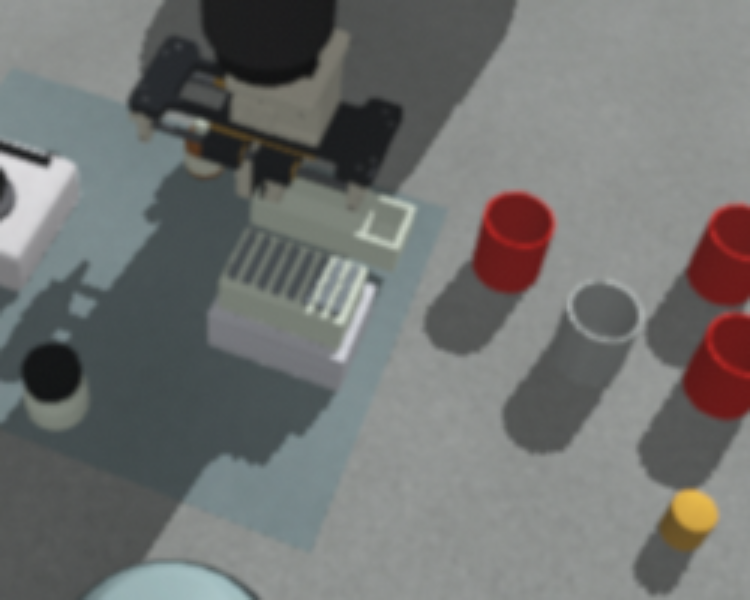

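jog_arm([
  [0, 0, -8, 0],
  [0, 0, -8, 0],
  [0, 0, -6, 0],
  [0, 0, -3, 0],
  [0, 0, -2, 0],
  [0, 0, -1, 0],
  [0, 0, -0.8, 0],
  [0, 0, 0, 0],
  [0, 0, 0, 0],
  [0, 0, 0, 0],
])

```text
clock: 14.77
tool_pos: [0.461, 0.0734, 0.0181]
orientation: [-180.0, -0.0, 7.9]
force: [-0.3, -0.4, -1.6]
opening: 0.0036
```

jog_arm([
  [0, 0, 0, 0],
  [0, 0, 0, 0],
  [0, 0, 0, 0],
  [0, 0, 0, 0],
  [0, 0, 0, 0],
  [0, 0, 10, 0],
  [0, 0, 25, 0],
  [0, 0, 35, 0],
  [0, 0, 35, 0],
  [0, 0, 25, 0],
], fingers=24)

```text
clock: 15.6
tool_pos: [0.4614, 0.0735, 0.1509]
orientation: [-180.0, -0.1, 7.9]
force: [1.2, 0.1, -0.1]
opening: 0.024
```

```bash
python3 look.py w7
```

```text
t15.60 [461.4  73.5 150.9] [-1.7997e+02 -1.3000e-01  7.8800e+00] F [ 1.2  0.1 -0.1] op24.0 q [ 33.   5. -31.   0. -54.  65.]
```

View pics/w7.png

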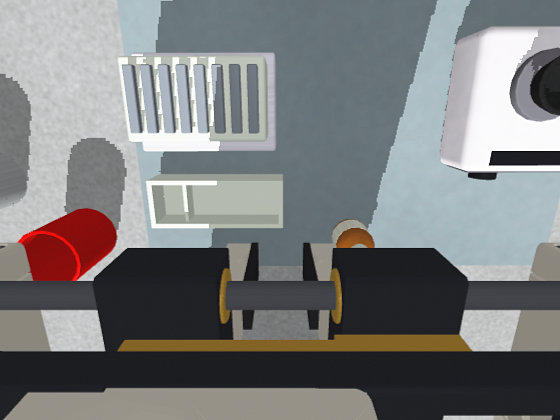

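```bash
python3 -c "
import cv2;i=cv2.imread('pics/w7.png');cv2.imwrite('pics/w7c.png',cv2.resize(i[40:240,105:305],None,fx=3,fy=3,interpolation=cv2.INTER_CUBIC));cv2.imwrite('pics/w7d.png',cv2.resize(i[0:200,400:560],None,fx=3,fy=3,interpolation=cv2.INTER_CUBIC))"
```

```text
(no output)
```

View pics/w7c.png

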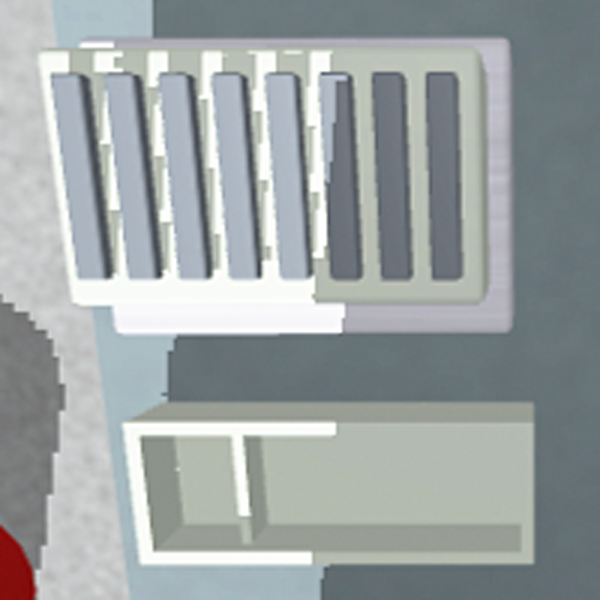

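View pics/w7d.png

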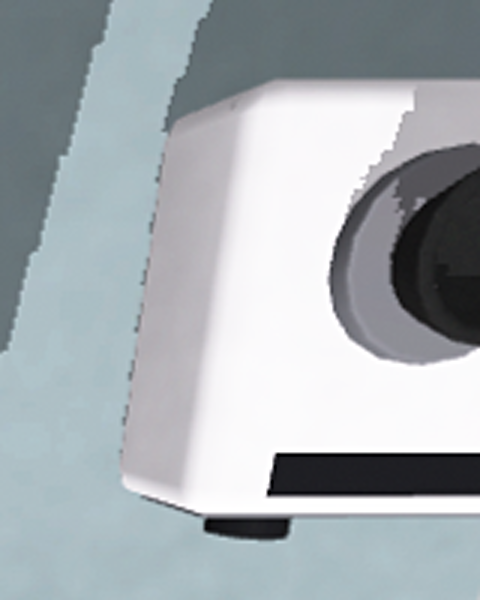

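```bash
cat > fr.py <<'E'
from h import *
a=np.radians(7.9);ex=np.array([np.cos(a),np.sin(a)]);ey=np.array([-ex[1],ex[0]]);B=np.array([537.0,143.6])
def loc(P): d=P[:,:2]*1000-B; return np.c_[d@ex,d@ey].round(1)
E
python3 - <<'E'
from fr import *
s=pickle.load(open("pics/w7.pkl","rb"))
def c(p,o=(105,40)): return np.array(p)/3.+np.array(o)-.33
print("block FL FR BR",loc(cast(s,c([[115,332],[511,332],[510,40]]),.045)).tolist())
print("trough FL FR BL BR",loc(cast(s,c([[140,563],[533,563],[124,422],[533,422]]),.032)).tolist())
print("strip BL FL FR BR",loc(cast(s,c([[40,50],[75,303],[487,301],[482,50]]),.081)).tolist())
print("mixer left foot F,B",loc(cast(s,c([[122,485],[170,125]],(400,0)),.0)).tolist())
print("mixer front",loc(cast(s,c([[330,515]],(400,0)),.05)).tolist())
E
```

```text
block FL FR BR [[-38.0, 54.7], [-38.0, -54.6], [35.5, -54.7]]
trough FL FR BL BR [[-110.8, 61.4], [-110.8, -60.8], [-66.1, 60.9], [-66.1, -60.7]]
strip BL FL FR BR [[27.8, 48.0], [-26.9, 47.8], [-26.5, -49.5], [27.8, -49.1]]
mixer left foot F,B [[-54.1, -215.3], [51.9, -214.2]]
mixer front [[-54.7, -248.6]]
```

jog_arm([
  [8, -22, 5, -5],
  [14, -36, 5, -7.1],
  [14, -38, 5, -7.1],
  [14, -38, 5, -7.1],
  [14, -38, 5, -7.1],
  [14, -38, 0, -7.1],
  [14, -38, 0, -7.1],
  [14, -38, 0, -7.1],
  [14, -38, 0, -7.1],
  [14, -38, 0, -7.1],
], fingers=80)

```text
clock: 16.48
tool_pos: [0.5951, -0.2908, 0.1726]
orientation: [180.0, 0.0, -61.4]
force: [1.8, 1.0, 0.8]
opening: 0.0794
```

jog_arm([
  [3.8, -30, 0, -7.1],
  [0, -7.4, 0, -7.1],
  [0, 0, 0, -7.1],
  [0, 0, 0, -7.1],
  [0, 0, 0, -2.3],
  [0, 0, 0, 0],
  [0, 0, 0, 0],
  [0, 0, 0, 0],
  [0, 0, 0, 0],
  [0, 0, 0, 0],
])

```text
clock: 17.32
tool_pos: [0.5987, -0.326, 0.173]
orientation: [-180.0, -0.0, -91.7]
force: [-0.6, 0.1, -0.1]
opening: 0.0803
```

```bash
python3 look.py w8
```

```text
t17.32 [ 598.7 -326.   173. ] [-180.     -0.    -91.68] F [-0.6  0.1 -0.1] op80.3 q [-12.  23.  -3.  -0. -64.  11.]
```

View pics/w8.png

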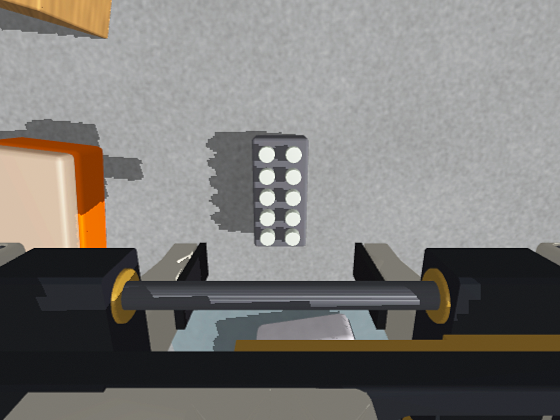

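```bash
python3 - <<'E'
from h import *
s=pickle.load(open("pics/w8.pkl","rb"));g=cv2.cvtColor(s["image"],cv2.COLOR_RGB2GRAY)
m=np.zeros(g.shape,np.uint8);m[140:247,250:308]=(g>200)[140:247,250:308]*255
n,_,a,c=cv2.connectedComponentsWithStats(m);k=a[1:,4]>40;P=cast(s,c[1:][k],.05)[:,:2]*1000
print(k.sum(),P.mean(0),cv2.minAreaRect(P.astype(np.float32)))
e=cast(s,[[253,138],[308,137],[306,246],[254,246]],.038)*1000;print(e.round(1),e.mean(0))
E
```

```text
10 [ 599.07959213 -326.0663222 ] ((599.0662841796875, -326.0541076660156), (80.08624267578125, 24.017818450927734), 88.26419830322266)
[[ 622.  -380.    38. ]
 [ 572.1 -379.5   38. ]
 [ 574.5 -272.1   38. ]
 [ 626.8 -273.6   38. ]] [ 598.85059471 -326.28994135   38.        ]
```

jog_arm([
  [0, 0, -15, 0],
  [0, 0, -28, 0],
  [0, 0, -30, 0],
  [0, 0, -28, 0],
  [0, 0, -20, 0],
  [0, 0, -12, 0],
  [0, 0, -8, 0],
  [0, 0, -4, 0],
  [0, 0, -2, 0],
  [0, 0, -1, 0],
])

```text
clock: 18.2
tool_pos: [0.5994, -0.3263, 0.0259]
orientation: [-179.9, -0.0, -91.7]
force: [0.2, -0.3, 0.8]
opening: 0.0798
```

jog_arm([
  [0, 0, 0, 0],
  [0, 0, 0, 0],
  [0, 0, 0, 0],
  [0, 0, 0, 0],
  [0, 0, 0, 0],
  [0, 0, 0, 0],
  [0, 0, 0, 0],
  [0, 0, 0, 0],
  [0, 0, 0, 0],
  [0, 0, 0, 0],
], fingers=40)

```text
clock: 19.03
tool_pos: [0.5989, -0.3262, 0.0254]
orientation: [-180.0, -0.0, -91.7]
force: [-1.3, 1.6, 5.7]
opening: 0.0517
```

jog_arm([
  [0, 0, 5, 0],
  [0, 0, 10, 0],
  [0, 0, 20, 0],
  [0, 0, 30, 0],
  [0, 0, 35, 0],
  [0, 0, 25, 0],
  [0, 0, 5, 0],
  [0, 0, 0, 0],
  [0, 0, 0, 0],
  [0, 0, 0, 0],
])

```text
clock: 19.87
tool_pos: [0.5977, -0.3257, 0.1534]
orientation: [179.9, 0.1, -91.8]
force: [-0.4, 0.0, -2.0]
opening: 0.0516
```

```bash
python3 look.py w9
```

```text
t19.87 [ 597.7 -325.7  153.4] [ 1.7987e+02  6.0000e-02 -9.1760e+01] F [-0.4  0.  -2. ] op51.6 q [-12.  24.  -4.  -0. -62.  10.]
```

View pics/w9.png

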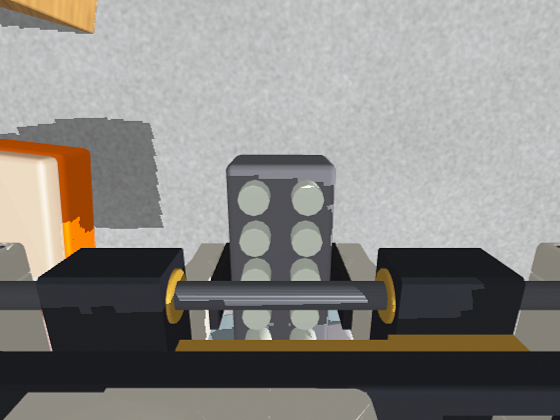

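jog_arm([
  [0, 10, 0, 3],
  [-3, 22, 0, 6],
  [-3, 25, 0, 6],
  [-3, 26, 0, 6],
  [-3, 26, 0, 6],
  [-3, 26, 0, 6],
  [-3, 26, 0, 6],
  [-3, 26, 0, 6],
  [-3, 26, 0, 6],
  [-3, 26, 0, 6],
])

```text
clock: 20.75
tool_pos: [0.5706, -0.086, 0.1536]
orientation: [179.9, 0.1, -34.5]
force: [0.9, 0.3, -0.8]
opening: 0.0518
```

jog_arm([
  [-3, 25, 0, 6],
  [-3, 24, 0, 6],
  [-3, 22, 0, 6],
  [-3, 18, 0, 6],
  [-3, 10, 0, 6],
  [-3.1, 2.8, 0, 6],
  [0, 0, 0, 4],
  [0, 0, 0, 2.6],
  [0, 0, 0, 0],
  [0, 0, 0, 0],
])

```text
clock: 21.58
tool_pos: [0.553, 0.0146, 0.154]
orientation: [180.0, 0.1, 7.8]
force: [0.7, 0.8, -1.1]
opening: 0.0518
```

```bash
python3 look.py w10
```

```text
t21.58 [553.   14.6 154. ] [1.7998e+02 1.1000e-01 7.7700e+00] F [ 0.7  0.8 -1.1] op51.8 q [ 22.  13. -21.  -0. -57.  76.]
```

View pics/w10.png

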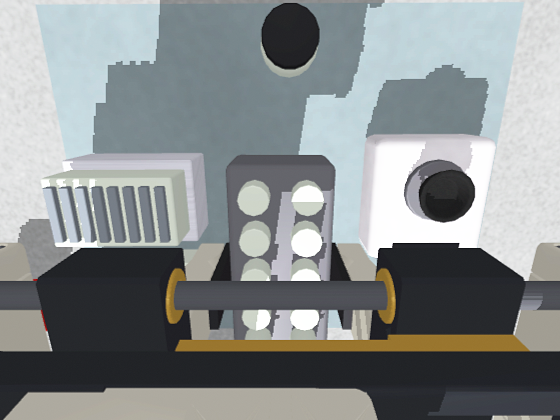

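```bash
python3 - <<'E'
from fr import *
s=pickle.load(open("pics/w10.pkl","rb"))
print("block BR top",loc(cast(s,[[204.5,154.5]],.045)))
for z in (0,.05):print("mixer edges",z,loc(cast(s,[[360,250],[366,136],[494,136],[488,210]],z)).tolist())
print("jar",cast(s,[[290,36]],.055)*1000)
E
```

```text
block BR top [[ 40.5 -66.4]]
mixer edges 0 [[-68.3, -215.4], [51.8, -212.8], [51.5, -336.3], [-23.5, -344.5]]
mixer edges 0.05 [[-45.1, -201.7], [55.8, -199.5], [55.5, -303.2], [-7.4, -310.2]]
jar [[682.47777458  25.15493716  55.        ]]
```

jog_arm([
  [0, 0, -12, 0],
  [0, 0, -25, 0],
  [0, 0, -28, 0],
  [0, 0, -25, 0],
  [0, 0, -16, 0],
  [0, 0, -10, 0],
  [0, 0, -7, 0],
  [0, 0, -4, 0],
  [0, 0, -2, 0],
  [0, 0, -0.6, 0],
])

```text
clock: 22.47
tool_pos: [0.554, 0.0148, 0.0258]
orientation: [-180.0, -0.1, 7.9]
force: [-0.4, 0.2, -0.9]
opening: 0.0516
```

jog_arm([
  [0, 0, 0, 0],
  [0, 0, 0, 0],
  [0, 0, 0, 0],
  [0, 0, 0, 0],
  [0, 0, 0, 0],
  [0, 0, 0, 0],
  [0, 0, 0, 0],
  [0, 0, 0, 0],
  [0, 0, 0, 0],
  [0, 0, 0, 0],
])

```text
clock: 23.3
tool_pos: [0.5535, 0.0147, 0.0254]
orientation: [180.0, 0.0, 7.9]
force: [-0.5, 0.5, -1.0]
opening: 0.0513
```

jog_arm([
  [0, 0, 0, 0],
  [0, 0, 0, 0],
  [0, 0, 0, 0],
  [0, 0, 0, 0],
  [0, 0, 0, 0],
  [0, 0, 10, 0],
  [0, 0, 25, 0],
  [0, 0, 35, 0],
  [0, 0, 40, 0],
  [0, 0, 40, 0],
], fingers=75)

```text
clock: 24.13
tool_pos: [0.5529, 0.0144, 0.1776]
orientation: [180.0, 0.0, 7.9]
force: [1.4, -0.1, 0.0]
opening: 0.0747
```

```bash
python3 look.py w11
```

```text
t24.13 [552.9  14.4 177.6] [1.7998e+02 4.0000e-02 7.8600e+00] F [ 1.4 -0.1  0. ] op74.7 q [ 22.  11. -19.   0. -60.  76.]
```

View pics/w11.png

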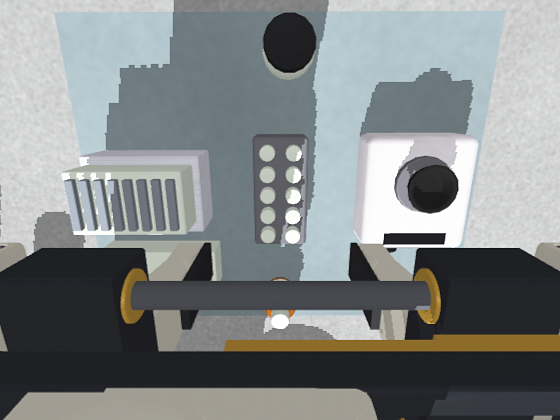

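jog_arm([
  [-8, 22, 0, -4],
  [-11, 34, 0, -7],
  [-12, 35, 0, -7],
  [-12, 35, 0, -7],
  [-12, 35, 0, -7],
  [-12, 35, 0, -7],
  [-12, 35, 0, -7],
  [-12, 35, 0, -7],
  [-12, 35, 0, -7],
  [-11, 35, 0, -7],
], fingers=84)

```text
clock: 25.02
tool_pos: [0.4424, 0.3421, 0.1764]
orientation: [-179.9, 0.0, -57.4]
force: [0.2, 0.3, -0.2]
opening: 0.0842
```

jog_arm([
  [0, 0, 0, -7],
  [0, 0, 0, -7],
  [0, 0, 0, -7],
  [0, 0, 0, -2],
  [0, 0, 0, 0],
  [0, 0, 0, 0],
  [0, 0, 0, 0],
  [0, 0, 0, 0],
  [0, 0, 0, 0],
  [0, 0, 0, 0],
])

```text
clock: 25.85
tool_pos: [0.4434, 0.3404, 0.1754]
orientation: [-180.0, 0.0, -80.1]
force: [-1.1, 0.0, 0.7]
opening: 0.0838
```

```bash
python3 look.py w12
```

```text
t25.85 [443.4 340.4 175.4] [-180.      0.    -80.05] F [-1.1  0.   0.7] op83.8 q [ 58.  12. -18.   0. -60. -48.]
```

View pics/w12.png

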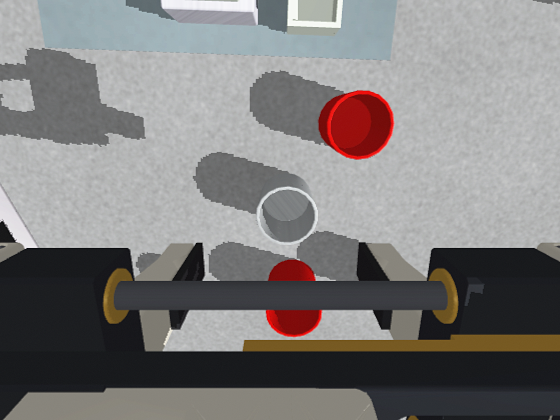

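```bash
python3 - <<'E'
from h import *
s=pickle.load(open("pics/w12.pkl","rb"));g=cv2.cvtColor(s["image"],cv2.COLOR_RGB2GRAY)
x0,y0=240,170
e=cv2.HoughCircles(cv2.resize(g[170:255,240:335],None,fx=3,fy=3),cv2.HOUGH_GRADIENT,1,200,param1=100,param2=15,minRadius=75,maxRadius=100)
c=e[0][0]/3;p=np.array([c[0]+x0,c[1]+y0]);print(p,c[2])
print(cast(s,[p,[257,215],[318,215],[287,186],[287,244]],.064)*1000)
i=cv2.resize(s["image"][170:255,240:335][...,::-1],None,fx=6,fy=6);cv2.circle(i,(int(c[0]*6),int(c[1]*6)),int(c[2]*6),(0,255,0),1);cv2.imwrite("pics/potc.png",i)
E
```

```text
[286.83334 218.5    ] 31.833334
[[435.06165959 354.92745446  64.        ]
 [462.00313346 356.27450789  64.        ]
 [408.12585833 346.8425597   64.        ]
 [440.26995338 325.39757529  64.        ]
 [430.47138819 379.37402748  64.        ]]
```

View pics/potc.png

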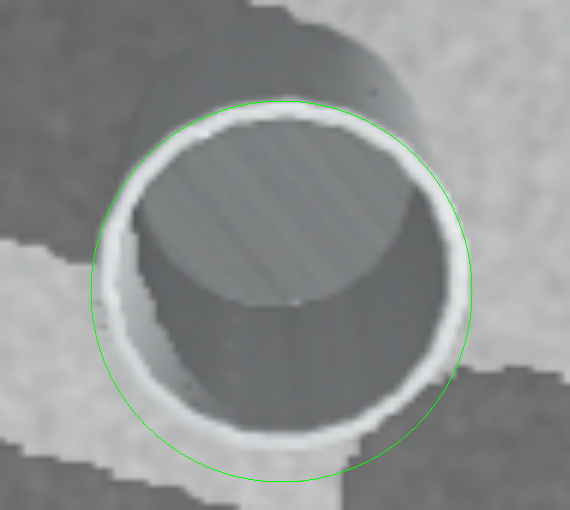

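jog_arm([
  [-4, 6, 0, -1],
  [-4, 5.2, -10, -1],
  [0, 0, -25, 0],
  [0, 0, -30, 0],
  [0, 0, -30, 0],
  [0, 0, -25, 0],
  [0, 0, -15, 0],
  [0, 0, -9, 0],
  [0, 0, -4, 0],
  [0, 0, -2, 0],
])

```text
clock: 26.73
tool_pos: [0.4355, 0.3518, 0.0252]
orientation: [180.0, -0.0, -82.1]
force: [1.0, -0.7, 0.8]
opening: 0.0837
```

```bash
python3 look.py w13
```

```text
t26.73 [435.5 351.8  25.2] [ 1.7999e+02 -2.0000e-02 -8.2060e+01] F [ 1.  -0.7  0.8] op83.7 q [ 59.  22. -28.   0. -40. -51.]
```

View pics/w13.png

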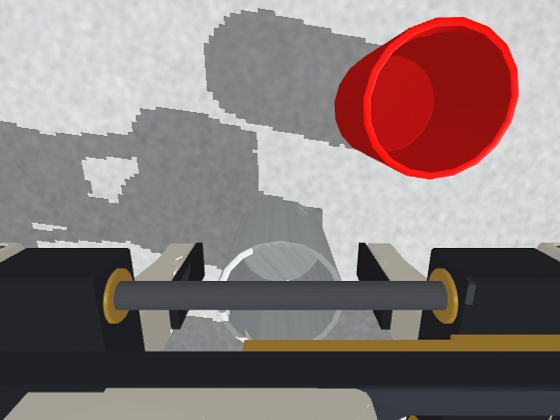

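The pot is centred between the pads, with its rim around (280,290).

jog_arm([
  [0, 0, 0, 0],
  [0, 0, 0, 0],
  [0, 0, 0, 0],
  [0, 0, 0, 0],
  [0, 0, 0, 0],
  [0, 0, 0, 0],
  [0, 0, 0, 0],
  [0, 0, 0, 0],
  [0, 0, 0, 0],
  [0, 0, 0, 0],
], fingers=45)

```text
clock: 27.62
tool_pos: [0.4356, 0.352, 0.0259]
orientation: [-180.0, 0.0, -82.1]
force: [-1.9, 0.4, 5.5]
opening: 0.0563
```

jog_arm([
  [0, 0, 5, 0],
  [0, 0, 10, 0],
  [0, 0, 25, 0],
  [0, 0, 35, 0],
  [0, 0, 35, 0],
  [0, 0, 30, 0],
  [0, 0, 10, 0],
  [0, 0, 0, 0],
  [0, 0, 0, 0],
  [0, 0, 0, 0],
])

```text
clock: 28.45
tool_pos: [0.4347, 0.351, 0.1743]
orientation: [179.9, -0.1, -82.1]
force: [-0.3, -0.2, -0.6]
opening: 0.0562
```

```bash
python3 look.py w14
```

```text
t28.45 [434.7 351.  174.3] [ 1.7991e+02 -6.0000e-02 -8.2090e+01] F [-0.3 -0.2 -0.6] op56.2 q [ 59.  12. -18.  -0. -60. -51.]
```

View pics/w14.png

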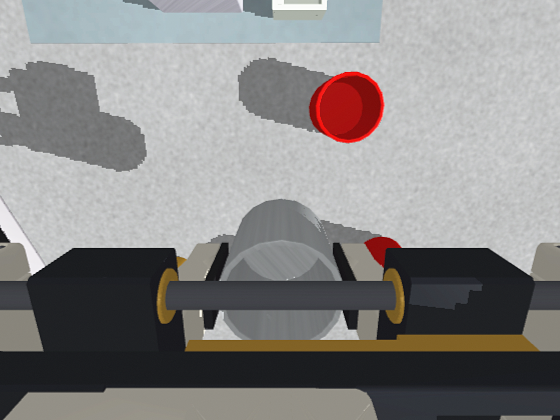

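jog_arm([
  [6, -12, 0, 2],
  [12, -22, 0, 4],
  [14, -25, 0, 5],
  [14, -26, 0, 5],
  [14, -26, 0, 5],
  [14, -26, 0, 5],
  [14, -26, 0, 5],
  [14, -26, 0, 5],
  [14, -26, 0, 5],
  [14, -26, 0, 5],
])

```text
clock: 29.33
tool_pos: [0.5652, 0.109, 0.1738]
orientation: [179.9, 0.1, -35.8]
force: [0.8, 0.2, -0.8]
opening: 0.056
```

jog_arm([
  [14, -26, 0, 5],
  [14, -26, 0, 5],
  [14, -26, 0, 5],
  [14, -26, 0, 5],
  [14, -26, 0, 5],
  [14, -26, 0, 5],
  [14, -25, 0, 5],
  [12, -18, 0, 5],
  [6, -8, 0, 4],
  [2.3, -2.4, 0, 0],
])

```text
clock: 30.17
tool_pos: [0.6835, -0.1006, 0.1727]
orientation: [-180.0, 0.2, 8.0]
force: [-1.0, 0.2, -1.5]
opening: 0.0564
```

```bash
python3 look.py w15
```

```text
t30.17 [ 683.5 -100.6  172.7] [-180.      0.22    7.99] F [-1.   0.2 -1.5] op56.4 q [  8.  24.  -1.   0. -65.  90.]
```

View pics/w15.png

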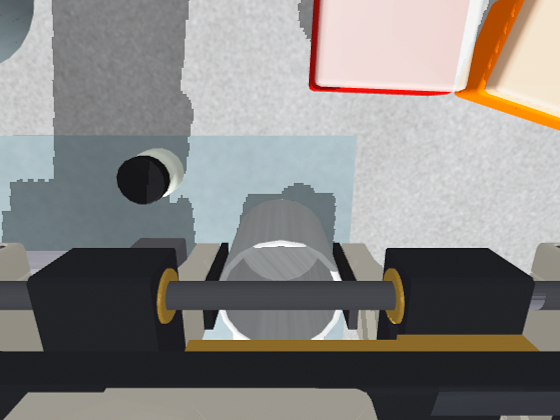

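jog_arm([
  [0, 0, -15, 0],
  [0, 0, -25, 0],
  [0, 0, -30, 0],
  [0, 0, -25, 0],
  [0, 0, -20, 0],
  [0, 0, -12, 0],
  [0, 0, -7, 0],
  [0, 0, 0, 0],
  [0, 0, 0, 0],
  [0, 0, 0, 0],
])

```text
clock: 31.05
tool_pos: [0.6846, -0.0985, 0.0429]
orientation: [180.0, -0.1, 7.9]
force: [-0.3, 0.5, -1.1]
opening: 0.0563
```

```bash
python3 look.py w16
```

```text
t31.05 [684.6 -98.5  42.9] [ 1.7998e+02 -1.2000e-01  7.9300e+00] F [-0.3  0.5 -1.1] op56.3 q [  8.  31.  -9.   0. -50.  90.]
```

View pics/w16.png

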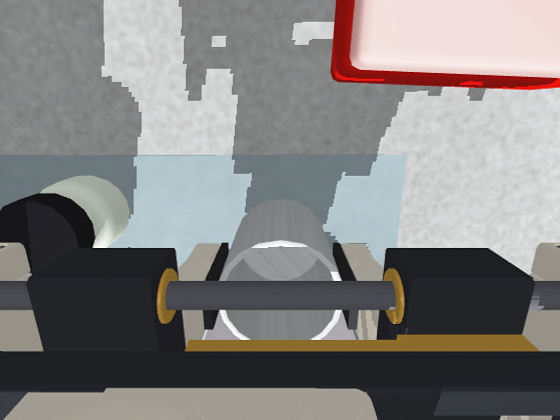

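jog_arm([
  [0, 0, -6, 0],
  [0, 0, -4, 0],
  [0, 0, -3, 0],
  [0, 0, -1.5, 0],
  [0, 0, -1, 0],
  [0, 0, -0.3, 0],
  [0, 0, 0, 0],
  [0, 0, 0, 0],
  [0, 0, 0, 0],
  [0, 0, 0, 0],
])

```text
clock: 31.93
tool_pos: [0.6835, -0.0988, 0.026]
orientation: [180.0, 0.0, 7.9]
force: [-3.5, 0.6, 6.3]
opening: 0.0564
```

jog_arm([
  [0, 0, 0, 0],
  [0, 0, 0, 0],
  [0, 0, 0, 0],
  [0, 0, 0, 0],
  [0, 0, 0, 0],
  [0, 0, 10, 0],
  [0, 0, 25, 0],
  [0, 0, 35, 0],
  [0, 0, 40, 0],
  [0, 0, 40, 0],
], fingers=78)

```text
clock: 32.77
tool_pos: [0.6832, -0.0988, 0.1776]
orientation: [180.0, 0.0, 7.9]
force: [1.0, 0.5, 0.7]
opening: 0.0779
```

```bash
python3 look.py w17
```

```text
t32.77 [683.2 -98.8 177.6] [1.7999e+02 4.0000e-02 7.9400e+00] F [1.  0.5 0.7] op77.9 q [  8.  24.  -1.   0. -65.  90.]
```

jog_arm([
  [0, 0, 30, 0],
  [-10, -20, 20, 0],
  [-20, -30, 10, 0],
  [-25, -30, 0, 0],
  [-25, -30, 0, 0],
  [-25, -30, 0, 0],
  [-25, -30, 0, 0],
  [-25, -30, 0, 0],
  [-25, -30, 0, 0],
  [-25, -30, 0, 0],
])

```text
clock: 33.65
tool_pos: [0.4773, -0.3599, 0.2365]
orientation: [180.0, -0.1, 8.0]
force: [0.3, -0.4, -0.3]
opening: 0.0778
```

jog_arm([
  [-25, -30, 0, 0],
  [-25, -30, 0, 0],
  [-25, -30, 0, 0],
  [-25, -30, 0, 0],
  [0, 0, 0, 0],
  [0, 0, 0, 0],
  [0, 0, 0, 0],
  [0, 0, 0, 0],
  [0, 0, 0, 0],
  [0, 0, 0, 0],
])

```text
clock: 34.48
tool_pos: [0.3796, -0.4779, 0.2357]
orientation: [180.0, -0.0, 8.0]
force: [-0.1, 0.9, -0.2]
opening: 0.0779
```

```bash
python3 - <<'E'
from h import *
st()
for n in ("top","scene"):
    s=snapshot(n);cv2.imwrite(f"pics/{n}9.png",s["image"][...,::-1]);pickle.dump(s,open(f"pics/{n}9.pkl","wb"))
    i=s["image"][...,::-1]
    c=i[120:260,190:390] if n=="top" else i[150:330,140:400]
    cv2.imwrite(f"pics/{n}9c.png",cv2.resize(c,None,fx=4 if n=="top" else 3,fy=4 if n=="top" else 3,interpolation=cv2.INTER_CUBIC))
E
```

```text
t34.48 [ 379.6 -477.9  235.7] [ 1.7999e+02 -1.0000e-02  8.0300e+00] F [-0.1  0.9 -0.2] op77.9 q [-33.  14.  -7.   0. -69. 131.]
```

View pics/w17.png

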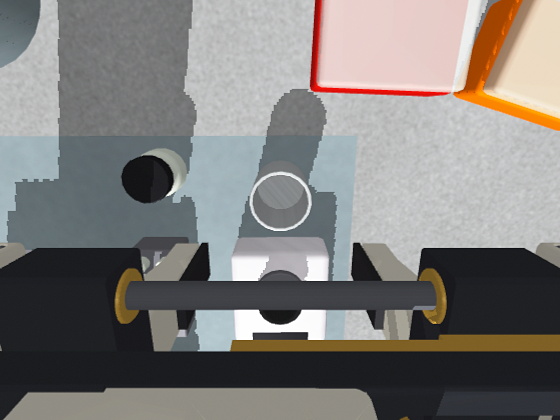

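View pics/top9c.png

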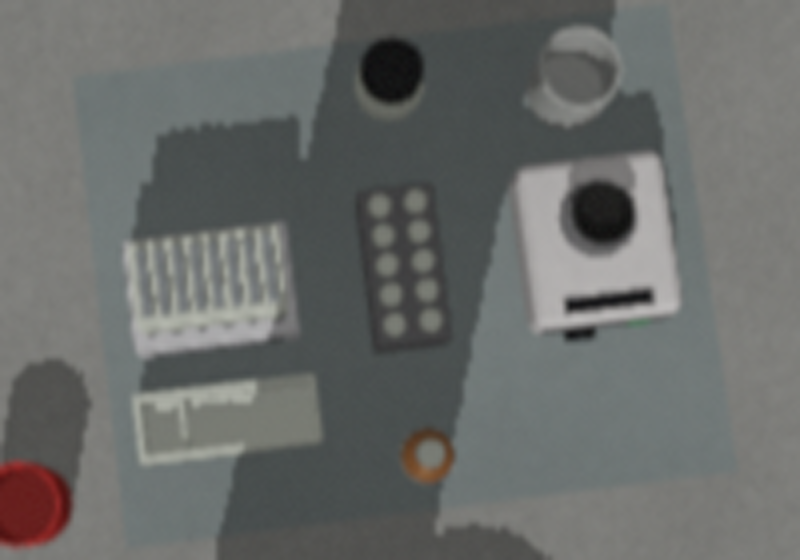

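View pics/scene9c.png

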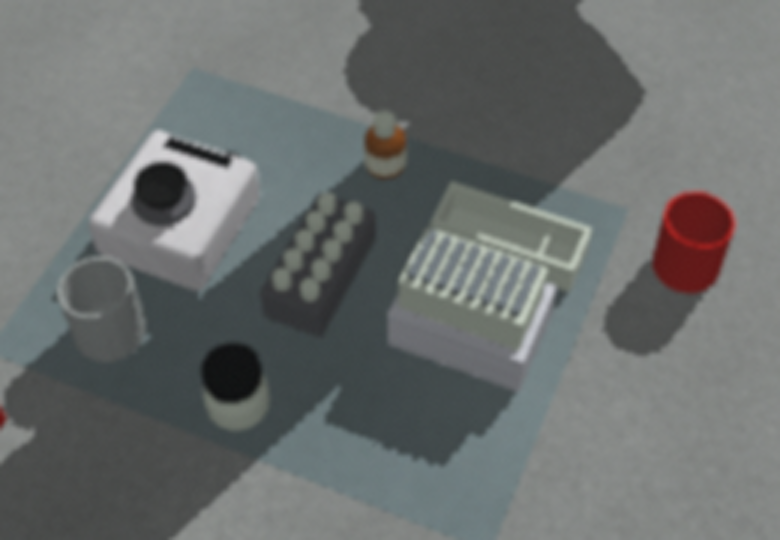

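```bash
python3 - <<'E'
from fr import *
s=pickle.load(open("pics/top9.pkl","rb"));w=pickle.load(open("pics/w17.pkl","rb"))
def c(p): return np.array(p)/4.+[190,120]-.4
g=cv2.cvtColor(s["image"],cv2.COLOR_RGB2GRAY);big=cv2.resize(g,None,fx=4,fy=4,interpolation=cv2.INTER_CUBIC)
m=np.zeros(big.shape,np.uint8);x0,y0=190*4,120*4;m[y0+130:y0+345,x0+500:x0+690]=(big>125)[y0+130:y0+345,x0+500:x0+690]*255
m=cv2.morphologyEx(m,cv2.MORPH_CLOSE,np.ones((41,41)));m=cv2.morphologyEx(m,cv2.MORPH_OPEN,np.ones((25,25)))
k=max(cv2.findContours(m,cv2.RETR_EXTERNAL,cv2.CHAIN_APPROX_NONE)[0],key=cv2.contourArea)[:,0]
P=cast(s,(k+.5)/4-.5,.05)[:,:2]*1000;r=cv2.minAreaRect(P.astype(np.float32));print("mixer",r,loc(np.array([[*r[0],0]])/1000))
pt=c([[541,68],[621,68],[580,26],[580,111]]);q=cast(s,pt,.064);print("pot top view",loc(q).tolist(),loc(np.array([[q[2:,0].mean(),q[:2,1].mean(),0]])))
q=cast(w,[[250,201],[311.5,201],[281,172],[281,230.5]],.064);print("pot wrist",loc(q).tolist())
print("mixer back edge wrist",loc(cast(w,[[233,238],[327,238]],.05)).tolist())
cp=c([[380,206],[416,201],[384,236],[420,231],[388,265],[424,261],[391,295],[427,290],[395,324],[431,320]]);q=cast(s,cp,.05);print("caps",loc(q).mean(0), np.degrees(np.arctan2(*(q[0]-q[8])[[1,0]])))
print("bottle",cast(s,c([[429.5,455]]),.062),"jar",cast(s,c([[391.5,70]]),.055))
E
```

```text
mixer ((570.668212890625, -112.35981750488281), (108.9347152709961, 103.55690002441406), 7.488861560821533) [[  -1.8 -258.2]]
pot top view [[115.7, -235.2], [109.2, -287.7], [140.7, -264.7], [83.9, -256.8]] [[ 112.2 -261.4]]
pot wrist [[111.8, -233.0], [111.8, -287.9], [138.0, -260.7], [83.7, -260.7]]
mixer back edge wrist [[70.4, -214.1], [70.4, -305.5]]
caps [  -0.35 -130.78] 7.798895473700589
bottle [[ 0.42738246 -0.00206643  0.062     ]] jar [[0.6834207  0.02492933 0.055     ]]
```

```bash
python3 -c "
from plant import close_job
print(close_job())"
```

```text
the job is handed in; nothing more can be done
None
```

The bench is set out and handed in at about 34.5 s of the 106 s allowed. I placed the pieces in the order asked: strip rack, trough, tube rack, pot. All are standing upright and let go, and the arm is well clear of them.

These are my last checks, in the cold block's own axes. I measured the strip rack and trough just after placing them, from the wrist camera, and only looked at them in the final pictures:

| Piece | What I measured |
|---|---|
| Strip rack | On top of the cold block, about 1.5 mm off its middle, square to it |
| Trough | 28 mm gap in front of the cold block, centred within about 1 mm |
| Tube rack | Within about 1 mm of midway, long sides facing mixer and block, yaw 7.8° against the block's 7.9° |
| Pot | About 30 mm behind the mixer, off its centre line by about 1–2 mm |

- **Bystanders:** the bottle and jar measured within 1–2 mm of where they started, which is camera error. I never went near the brass weight or the red pots; I didn't re-measure them at the end.
- **Disagreements:** the two camera views differed by 4 mm on where the pot first stood, and I used the closer wrist view. A few mixer edges read 5–15 mm off in the wrist pictures, because the height of each edge was unclear. The last top view put the mixer within about 2 mm of where its stated 260 mm spacing from the block places it.

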